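# Set and clamp the end stop of a bottle-labelling jig

### The job

Set the labelling jig up for the next batch of bottles: slide the slotted metal end stop along the board until its upright face (the side towards the rollers) is level with the line on the tape. Then press the cam lever all the way down flat to clamp the stop there, and let go of everything. Do not knock over or shift the bottles and the tape roll standing behind the jig.

Things in the scene. Friction and masses are not known exactly. Their poses are not given: they have to be found in the camera images.
- jig: Labelling jig, fixed: brown wooden board 290x130 mm, top 17 mm above the worktop. Origin: on the worktop under its centre; x runs along the board to the rollers (x = 43 to 137 mm, up to 48 mm high), y across it to the side where the flat lever points, z up. Clamp stud at x -67, y 22 mm; guide screw (top 31 mm above the worktop) at x -67, y -22 mm.
- stop: End stop: loose aluminium angle, 0.26 kg. Foot 122 x 80 x 5 mm with two slots, 74 x 10 mm, on the clamp stud and guide screw: it slides only along the jig's x (1 mm play, cannot be lifted off). At its front stands a flange 8 mm thick, 80 mm wide, top 82 mm above the worktop. Origin: under the foot at the flange's front face; x points out of that face to the rollers, z up.
- stop_top (a point): Middle of the top edge of the stop's flange (4 mm behind its front face), 82 mm above the worktop; the 8 mm flange can be pinched here from above, fingers closing along the stop's x. Round it all is clear down to 48 mm above the worktop, save the raised lever (up to 103 mm high), 25 mm or more behind the flange and 10 to 50 mm to the jig's y side.
- stop_face (a point): Point on the stop's front face (the reference face), at the end of the foot next to the tape, at the foot's upper surface; axes as the stop's.
- mark_line (a point): Middle of the marker line (2 mm wide, 20 mm long, across the board) on a strip of paper tape, 50 x 20 mm, stuck on the board beside the stop's foot. x as the jig's x: the stop is set when stop_face has x = 0 here. At the start the stop is 10 mm or more short of the line, on the side away from the rollers.
- cam_lever (a joint): Angle of the black cam lever (rad): 0 = raised 69 degrees from level, 1.2 = lying flat, clamped (end stop). It turns about the jig's x through lever_pivot and points to the jig's y when flat. It stays where it is left; pressing it down takes 2 to 8 N at its end. From about 0.6 on its washer presses on the stop.
- lever_pivot (a point): Pivot of the cam lever, over the clamp stud, 35 mm above the worktop; axes as the jig's.
- lever_end (a point): Middle of the upper face of the lever's paddle end, 60 mm from the pivot along the lever and 6.5 mm above its centre line; the lever is 19 mm wide and ends 70 mm from the pivot. When flat this point is 41 mm above the worktop, beyond the board's edge, with nothing below.
- clamp_washer: Steel pressure washer, 22 mm in diameter, under the cam, that the lever forces down on the stop's foot. Origin: centre of its underside.
- bottle_01: Dropper bottle, 28 x 93 mm, standing behind the jig; leave alone. Origin: centre of its base.
- bottle_05: Dropper bottle like bottle_01; leave alone.
- bottle_09: Dropper bottle like bottle_01; leave alone.
- tape_roll: Roll of tape lying flat, 66 mm in diameter, 20 mm high, behind the jig; leave alone. Origin: centre of its underside.

How it is judged:
By the outcome, as a careful person would: the job done as asked, in the order asked, and still so for the second after the job is handed in, with the robot touching nothing.
It also fails if it takes over 38 s, if anything falls off the work surface, if the arm or the gripper's body presses on something with over 40 N, if the wrist force passes 120 N, or if a joint passes its speed limit or range.

### The arm

A 6-joint arm with a two-finger parallel gripper is mounted at the origin on a cart in front of the work surface, level with it; the furniture and walls round the work are solid. World frame = base frame: x ahead of the robot, y to its left, z up, the work surface at z = 0. Lengths are in m, angles in rad, forces in N, time in s.
With the tool pointing down it reaches from about 0.275 to 0.975 m from the base axis. Payload 8.4 kg.
Tool frame: the origin (TCP) lies midway between the tips of the shut fingers; the grasp point (between the pads) lies robot.tcp_to_grasp behind it (robot.tcp_to_grasp is the distance from the TCP to the grasp point, in m); z points along the fingers, y is the line along which they close (so a half turn about z gives the same grasp; the last joint's range is limited). The gripper opens to 92 mm and grips with 3 to 60 N. Pads are 20 mm wide; open, the fingers measure 128 mm over their backs; the gripper's body (75 mm by 189 mm) begins 69 mm behind the grasp point.
Start: joints at [-1.243, 0.353, 1.633, -0, 1.155, -0.002], TCP at [0.202, -0.591, 0.215] pointing down, gripper open.
Joint ranges: [-2.63, 2.63], [-0.92, 2.1], [0.06, 2.66], [-1.3, 4.44], [0, 2.69], [-3.02, 3.02]. Speed limits (rad/s): [2.22, 2.22, 2.79, 3.14, 3.14, 3.14].

### API

Orientations are given as [roll, pitch, yaw] about the fixed x, y, z axes, in that order (R = Rz(yaw) Ry(pitch) Rx(roll)).
In Python, from station import robot gives the robot as it stands.
- The arm moves only by the tool servo_tool, never from a script. Its argument "commands" is a list of rows, each a list of 3 entries, a list of its own where there are three numbers: the turn, a rotation vector about the tool's x, y, z in degrees, then the shift along the tool's x, y, z in units of 50 mm (1.0 is 50 mm), then the opening, from 0 (shut) to 1 (fully open). In form: [[[wx, wy, wz], [dx, dy, dz], hand], ...]. A call has 1 to 12 rows; each row shifts and turns the commanded pose from where the row before left it, along the tool's axes as they then stand; what a row does not reach is not made up. A row lasts 1/8 s, in which the tool goes at most 62.5 mm and 10.7 degrees, less where a joint would pass 70% of its speed; a pose out of reach is approached as far as the arm can. A call is refused whole if a number of a shift passes 1 or a number of a turn 10.7, either way. A call with a gripper value outside its range is refused whole. The fingers move at their own pace and stop on an object; "force" is the grip in N (left out, the last holds). Time passes only in rows, so rows that do not move let the fingers close. It gives the time, the measured TCP pose, the force, the opening and the grip force at its end, in the units of the state.
- robot.get_state(): the state, without advancing time (a new reading comes with each control period).
- robot.snapshot(name): name is "scene" or "top" or "wrist"; returns a dict with "img" (384x512x3 uint8, blue, green, red), "vertical_fov" (degrees; the focal length in pixels is half the picture's height over the tangent of half this angle, whatever the lens; pixels are square), "cx", "cy" (the principal point, pixels), "eye" and "attitude" of the camera in the world. Camera axes: x right, y down, z forward; pixel columns grow to the right and rows downward; lengths in m; the calibration is good to about 2 mm. A picture is of the moment at which its call begins. There is no depth.
- robot.finish_job(): hands the job in; it is judged then, once.
The state is a dict: "clock": time; "qpos": joint angles; "dq": joint speeds; "joint_efforts": joint torques, N m; "tool_pos": TCP position; "tcp_rot": TCP orientation; "wrist_force": force on the tool from outside, world axes, zero at the start; "wrist_torque": the same for the moment, N m; "finger_gap": finger opening in m; "finger_force": force on a finger pad.
Only numpy, scipy, OpenCV 4.12 (cv2) and the standard library are available. Lean on these libraries where they do the work, as an engineer would, in place of code of your own. Each camera call takes 0.05 s, during which the arm holds its last target. There are 200 camera calls.

## Working session

There is one attempt and no reset: what is moved stays moved. The work goes in short steps, Python scripts to look and compute and a tool call to move; the robot and the scene stay as the last step left them, time stands still between calls to the robot, and variables do not carry over. Pictures are saved under pics/ and viewed, at most 10 in all, crops included, and the job is handed in when it is done.

Besides the shell and the picture viewer there is one more tool, called after "Call:" as name(argument=value, ...) on one line, values as JSON. servo_tool: Moves the arm, as the interface text tells. Its arguments: {"type":"object","properties":{"commands":{"type":"array"},"force":{"type":"number"}},"required":["commands"]}

```bash
mkdir -p pics
cat > h.py <<'E'
import numpy as np, cv2
from station import robot
from scipy.spatial.transform import Rotation as R
def snap(n,f=None):
    s=robot.snapshot(n)
    if f: cv2.imwrite('pics/'+f,s['img'])
    return s
def rot(a):
    a=np.array(a,float)
    return a if a.shape==(3,3) else (R.from_euler('xyz',a).as_matrix() if a.size==3 else R.from_quat(a).as_matrix())
def foc(s): return s['img'].shape[0]/2/np.tan(np.radians(s['vertical_fov'])/2)
def ray(s,u,v,z):
    d=rot(s['attitude'])@np.array([(u-s['cx'])/foc(s),(v-s['cy'])/foc(s),1]); e=np.array(s['eye'])
    return e+d*(z-e[2])/d[2]
def proj(s,p):
    c=rot(s['attitude']).T@(np.array(p)-np.array(s['eye'])); return np.array([s['cx'],s['cy']])+foc(s)*c[:2]/c[2]
E
python3 - <<'E'
from h import *
a=snap('scene');b=snap('top')
for s in (a,b): print({k:v for k,v in s.items() if k!='img'})
cv2.imwrite('pics/scene.png',a['img']);cv2.imwrite('pics/top.png',b['img'])
print(robot.get_state(),robot.tcp_to_grasp)
E
```

```text
{'vertical_fov': 47.650153892208884, 'cx': 252.09031516052937, 'cy': 190.5462439641773, 'eye': array([0.07643085, 0.73912409, 0.61398575]), 'attitude': array([-2.25260767e+00, -1.45674150e-03, -2.26237186e+00])}
{'vertical_fov': 54.10516046238241, 'cx': 258.5952759496067, 'cy': 195.11799619390197, 'eye': array([0.49312682, 0.32199272, 0.93757207]), 'attitude': array([-3.05063575, -0.0071832 , -1.56709058])}
{'clock': 0.1, 'qpos': array([-1.24339666e+00,  3.53562606e-01,  1.63401857e+00, -3.42620611e-06,
        1.15520355e+00, -2.43413535e-03]), 'dq': array([ 5.77407844e-04,  3.58128016e-04, -2.59770571e-03, -1.96564755e-04,
       -9.32492082e-04, -4.64465250e-05]), 'joint_efforts': array([-1.48138583e-04, -5.94904411e+01, -3.34926724e+01,  6.98010041e-02,
        1.81979919e-02, -3.73254272e-05]), 'tool_pos': array([ 0.20227135, -0.59091688,  0.21396656]), 'tcp_rot': array([-3.14040058e+00,  2.31234317e-07,  3.29835186e-01]), 'wrist_force': array([-0.28801494, -0.30733028, -0.21674335]), 'wrist_torque': array([-0.03112381, -0.04167955,  0.02053147]), 'finger_force': 0.0, 'finger_gap': 0.09175168874870569} 0.0187
```

View pics/scene.png

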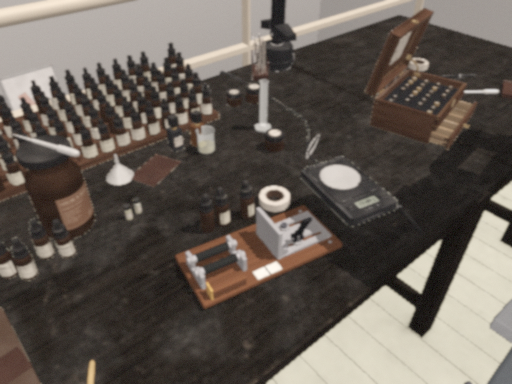

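View pics/top.png

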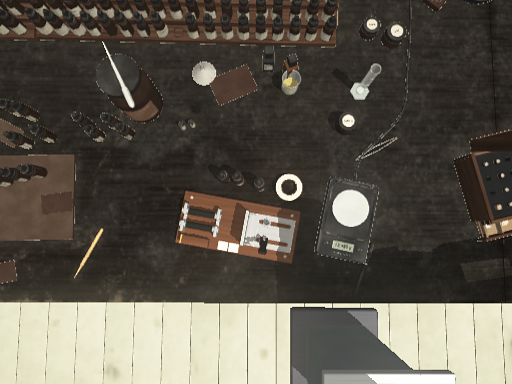

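The scene view shows the brown jig at about (260,255), with rollers at its left, stop at its right and tape at (267,270). In the top view the board's corners are near (185,192), (300,211), (294,264) and (178,243). There the tape is at (228,247), the lever is dark at (263,242), the bottles are at (222-260,180) and the roll is at (289,187).

Run:
```python
from h import *
s=snap('top'); im=s['img']; hsv=cv2.cvtColor(im,cv2.COLOR_BGR2HSV)
roi=np.zeros(im.shape[:2],np.uint8); roi[188:268,172:306]=1
m=((hsv[...,2]>75)&(roi>0)).astype(np.uint8)
br=((hsv[...,1]>90)&(hsv[...,2]>60)&(roi>0)).astype(np.uint8)
for k in (br,):
    cnt=max(cv2.findContours(cv2.morphologyEx(k,cv2.MORPH_CLOSE,np.ones((15,15))),0,2)[0],key=cv2.contourArea)
    P=np.array([ray(s,u,v,.017)[:2] for u,v in cnt[:,0]],np.float32)
    r=cv2.minAreaRect(P); print(r, cv2.boxPoints(r))
w=((hsv[...,1]<60)&(hsv[...,2]>190)&(roi>0)).astype(np.uint8)
for c in cv2.findContours(w,0,2)[0]:
    if cv2.contourArea(c)>40:
        r=cv2.minAreaRect(np.array([ray(s,u,v,.017)[:2] for u,v in c[:,0]],np.float32)); print('white',cv2.contourArea(c),cv2.boundingRect(c),r)
c=im[180:275,170:310]; cv2.imwrite('pics/topc.png',cv2.resize(c,None,fx=5.6,fy=5.6,interpolation=2))
```

```text
((0.5174341201782227, 0.36352765560150146), (0.28842002153396606, 0.16592827439308167), 80.08772277832031) [[0.41088408 0.23575181]
 [0.5743355  0.2071889 ]
 [0.62398416 0.4913035 ]
 [0.46053272 0.5198664 ]]
white 45.0 (266, 244, 13, 7) ((0.45053955912590027, 0.2829321622848511), (0.02813749574124813, 0.012765766121447086), 78.9677963256836)
white 142.0 (217, 241, 22, 12) ((0.4516463577747345, 0.39048346877098083), (0.04980695992708206, 0.021075552329421043), 79.9742431640625)
white 710.5 (240, 211, 40, 35) ((0.5002155303955078, 0.3165743947029114), (0.08123147487640381, 0.09607420861721039), 5.979849338531494)
white 137.0 (276, 188, 26, 13) ((0.5802220106124878, 0.24200141429901123), (0.02966221608221531, 0.061685070395469666), 0.2577064633369446)
```

View pics/topc.png

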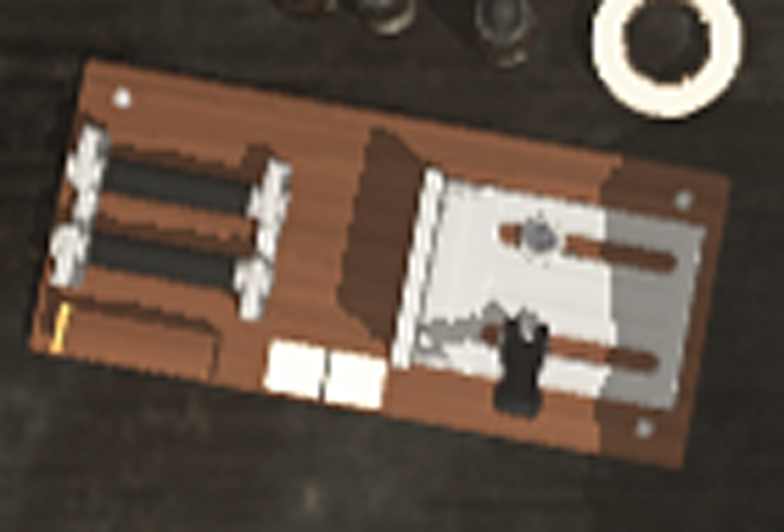

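The crop shows the board's corners at (88,60), (730,178), (682,468) and (30,348). The marker line is at about (325,374), and the flange's top strip runs from (435,170) to (401,366).

Run:
```python
from h import *
s=snap('top')
f=lambda x,y,z: ray(s,170+x/5.6-.4,180+y/5.6-.4,z)[:2]
A,B,C,D=[f(*p,.017) for p in ((88,60),(730,178),(682,468),(30,348))]
print('sides',[np.linalg.norm(p-q) for p,q in((A,B),(B,C),(C,D),(D,A))])
c=(A+B+C+D)/4; x=(A-B+D-C); x/=np.linalg.norm(x); y=np.array([-x[1],x[0]])
print('c',c,'yaw deg',np.degrees(np.arctan2(x[1],x[0])))
J=lambda p:np.array([(p-c)@x,(p-c)@y])*1e3
for n,p in dict(line=(325,374,.017),F1=(428,168,.082),F2=(393,365,.082),B1=(443,172,.082),B2=(410,367,.082),guide=(538,236,.031),sc1=(122,98,.017),sc2=(645,428,.017),leverend=(517,408,.1)).items():
    print(n,f(*p),J(f(*p)))
```

```text
sides [np.float64(0.2862341137549606), np.float64(0.12729006641451904), np.float64(0.28706425431335947), np.float64(0.1275896363225053)]
c [0.5000908  0.36601204] yaw deg 79.83439878355529
line [0.45183983 0.39037247] [15.4620148  51.79297771]
F1 [0.53795531 0.34462337] [-14.3700569  -41.04507722]
F2 [0.45844552 0.35819181] [-15.0476091   39.61129291]
B1 [0.53635325 0.33851644] [-20.66387471 -40.54599774]
B2 [0.45766913 0.35133565] [-21.93316924  39.16543385]
guide [0.5115848  0.29852198] [-64.40197193 -23.22514296]
sc1 [0.57151275 0.48063635] [125.43044203 -50.0702694 ]
sc2 [0.42912474 0.25166809] [-125.07402908   49.67101611]
leverend [0.44253159 0.30844915] [-66.81810564  46.49613556]
```

Call:
servo_tool(commands=[[[0,0,-10],[0,0,0],1],[[0,0,-10],[0,0,0],1],[[0,0,-10],[0,0,0],1],[[0,0,-10],[0,0,0],1],[[0,0,-10],[0,0,0],1],[[0,0,-10],[0,0,0],1],[[0,0,-10],[0,0,0],0.6],[[0,0,-10],[0,0,0],0.6],[[0,0,-10],[0,0,0],0.6],[[0,0,-10],[0,0,0],0.6],[[0,0,-10],[0,0,0],0.6],[[0,0,-10],[0,0,0],0.6]])

```text
clock: 1.7
tool_pos: [0.2023, -0.5912, 0.2143]
tcp_rot: [3.141, -0.0, 2.43]
wrist_force: [-0.2, 0.2, 0.1]
finger_gap: 0.0553
finger_force: 0.0
```

Call:
servo_tool(commands=[[[0,0,-10.2],[0,0,0],0.6],[[0,0,-10.2],[0,0,0],0.6],[[0,0,-10.2],[0,0,0],0.6],[[0,0,0],[-0.13,0.95,0],0.6],[[0,0,0],[-0.13,0.95,0],0.6],[[0,0,0],[-0.13,0.95,0],0.6],[[0,0,0],[-0.13,0.95,0],0.6],[[0,0,0],[-0.13,0.95,0],0.6],[[0,0,0],[-0.13,0.95,0],0.6],[[0,0,0],[-0.13,0.95,0],0.6],[[0,0,0],[-0.13,0.95,0],0.6],[[0,0,0],[-0.13,0.95,0],0.6]])

```text
clock: 3.2
tool_pos: [0.3381, -0.1802, 0.2147]
tcp_rot: [-3.141, 0.001, 2.958]
wrist_force: [0.5, -0.6, -0.9]
finger_gap: 0.0549
finger_force: 0.0
```

Call:
servo_tool(commands=[[[0,0,0],[-0.13,0.95,0],0.6],[[0,0,0],[-0.13,0.95,0],0.6],[[0,0,0],[-0.13,0.95,0],0.6],[[0,0,0],[-0.13,0.95,0],0.6],[[0,0,0],[-0.13,0.95,0],0.6],[[0,0,0],[-0.13,0.95,0],0.6],[[0,0,0],[-0.13,0.95,0],0.6],[[0,0,0],[-0.13,0.95,0],0.6],[[0,0,0],[-0.1,0.7,0],0.6],[[0,0,0],[-0.1,0.5,0],0.6],[[0,0,0],[0,0,0],0.6]])

```text
clock: 4.58
tool_pos: [0.4793, 0.2409, 0.2143]
tcp_rot: [-3.142, -0.0, 2.96]
wrist_force: [-0.2, -0.0, -0.4]
finger_gap: 0.0553
finger_force: 0.0
```

Run:
```python
from h import *
s=snap('wrist','w1.png'); print({k:v for k,v in s.items() if k!='img'})
c=np.array([.5001,.3660]);x=np.array([.1765,.9843]);y=np.array([-.9843,.1765])
st=robot.get_state(); p=st['tool_pos']; print(p,np.degrees(st['tcp_rot']),'jig',(p[:2]-c)@x,(p[:2]-c)@y)
for j in ((0.0155,.0518,.017),(-.0147,.04,.082),(-.0147,-.04,.082)): print(proj(s,[*(c+j[0]*x+j[1]*y),j[2]]))
```

```text
{'vertical_fov': 61.736408960795416, 'cx': 250.6244827775102, 'cy': 188.42523600554298, 'eye': array([0.40087636, 0.25385018, 0.38511945]), 'attitude': array([ 2.85447534e+00, -1.68471789e-04,  1.39059214e+00])}
[0.47872409 0.23976061 0.214207  ] [-1.79958370e+02 -3.56628759e-02  1.69564706e+02] jig -0.12803027770163852 -0.0012409426270439147
[378.46284113 117.44106774]
[371.33920823 135.31809677]
[363.11904796 215.09135481]
```

View pics/w1.png

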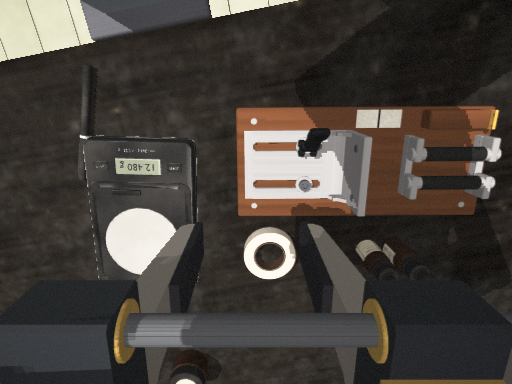

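The wrist view shows the flange's top edge from (370,138) to (365,213) and the line at (379,118). Both agree with my predicted projections to within about 2 px.

Call:
servo_tool(commands=[[[0,0,0],[-0.05,0.5,0],0.5],[[0,0,0],[-0.05,0.5,0],0.5],[[0,0,0],[-0.05,0.5,0],0.5],[[0,0,0],[-0.05,0.5,0],0.5],[[0,0,-0.2],[0,0.19,0.2],0.5],[[0,0,0],[0,0,0.5],0.5],[[0,0,0],[0,0,0.5],0.5],[[0,0,0],[0,0,0.3],0.5],[[0,0,0],[0,0,0],0.5]])

```text
clock: 5.75
tool_pos: [0.5081, 0.3448, 0.1384]
tcp_rot: [-3.14, -0.002, 2.962]
wrist_force: [0.6, -0.1, 0.6]
finger_gap: 0.0461
finger_force: 0.0
```

```bash
cat >> h.py <<'E'
c=np.array([.5001,.3660]);x=np.array([.1765,.9843]);y=np.array([-.9843,.1765])
def jig(p): p=np.array(p)[:2]-c; return np.array([p@x,p@y])*1e3
def world(a,b,z): return [*(c+a*x+b*y),z]
E
python3 - <<'E'
from h import *
s=snap('wrist','w2.png')
st=robot.get_state(); print(st['tool_pos'],np.degrees(st['tcp_rot']),jig(st['tool_pos']))
for j in ((0.0155,.0518,.017),(-.0147,.04,.082),(-.0147,-.04,.082)): print(proj(s,world(*j)))
E
```

```text
[0.50873013 0.34523317 0.13942525] [-1.79969783e+02 -3.03803206e-02  1.69681009e+02] [-18.91757797 -12.1599816 ]
[291.60075044 112.58545429]
[259.23504155 134.95495636]
[258.59210069 239.06109691]
```

View pics/w2.png

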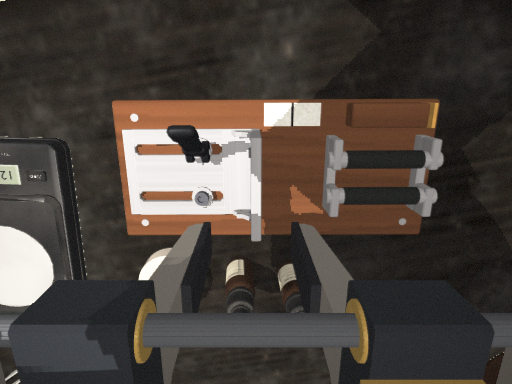

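The flange is at column 255-262 and the line at column 292. The fingers straddle the flange, clear of the lever at (190,140).

Call:
servo_tool(commands=[[[0,0,0],[0,0.02,0.4],0.5],[[0,0,0],[0,0,0.4],0.5],[[0,0,0],[0,0,0.4],0.5],[[0,0,0],[0,0,0.4],0.5],[[0,0,0],[0,0,0.06],0.5],[[0,0,0],[0,0,0],0],[[0,0,0],[0,0,0],0],[[0,0,0],[0,0,0],0],[[0,0,0],[0,0,0],0],[[0,0,0],[0,0,0],0]], force=20)

```text
clock: 7.05
tool_pos: [0.5093, 0.3467, 0.0571]
tcp_rot: [3.141, 0.001, 2.962]
wrist_force: [-0.3, 0.0, 2.9]
finger_gap: 0.0077
finger_force: 20.0
```

Run:
```python
from h import *
s=snap('wrist')
cv2.imwrite('pics/w3.png',cv2.resize(s['img'][40:240,100:366],None,fx=3,fy=3,interpolation=2))
st=robot.get_state(); print(st['tool_pos'],np.degrees(st['tcp_rot']),jig(st['tool_pos']),st['finger_gap'],st['finger_force'],st['wrist_force'])
```

```text
[0.50927794 0.34672822 0.05706069] [1.79968421e+02 2.94169905e-02 1.69695895e+02] [-17.34930669 -12.43531383] 0.007985674096840301 20.00062108039856 [-1.11319807  0.57072849  5.21518874]
```

View pics/w3.png

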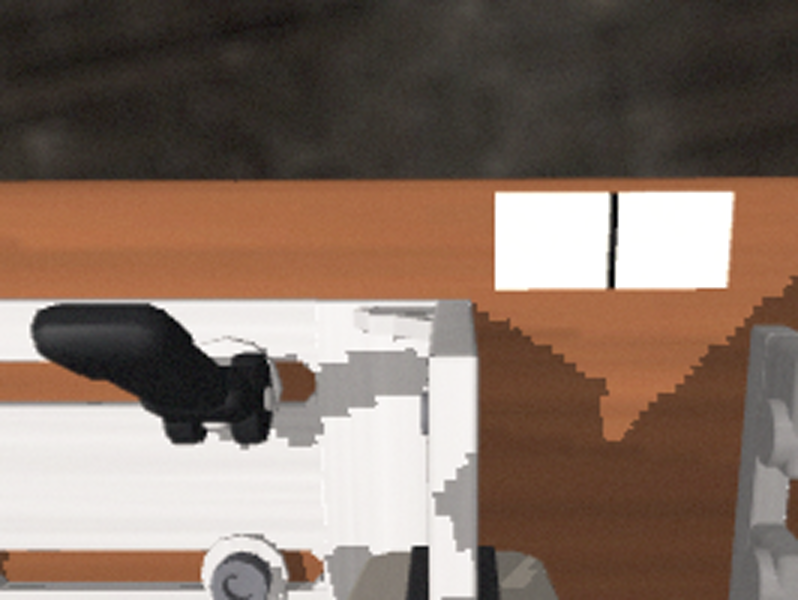

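The flange is gripped. In the crop the marker line is at (613,241) and the flange's front corner runs from (472,302) at the foot to (477,357) along its top edge.

```bash
cat >> h.py <<'E'
def meas(s,u,v,z): return jig(ray(s,u,v,z))
E
python3 - <<'E'
from h import *
s=snap('wrist'); f=lambda a,b,z: meas(s,100+a/3-.33,40+b/3-.33,z)
print('line',f(614,205,.017),f(611,288,.017),'tape',f(495,192,.017),f(733,192,.017),f(495,290,.017),f(728,290,.017))
print('foot',f(472,302,.022),'top',f(477,357,.082),f(477,450,.082),'back',f(429,357,.082))
g=cv2.cvtColor(s['img'],cv2.COLOR_BGR2GRAY)
for r in (110,116,122,128,134): print(r,295+np.argmin(g[r,295:315]),g[r,300:310])
for r in (141,144,150,160,180): print(r,g[r,250:266])
E
```

```text
line [15.71665605 58.12924149] [15.8775617  40.59028388] tape [-9.59840617 60.82858821] [40.78813302 60.77395278] [-9.36413971 40.18630758] [41.38094615 40.12765648]
foot [-14.46247425  38.28333467] top [-14.88047664  38.25105133] [-14.79026906  23.33299103] back [-22.25478371  38.25995266]
110 305 [255 255 255 149  33  28 254 255 255 255]
116 304 [255 255 252 116  24 104 255 255 255 255]
122 304 [255 255 223  78  28 190 255 255 255 255]
128 304 [255 255 183  49  22 243 255 255 255 255]
134 303 [255 255 152  19  24 255 255 255 255 255]
141 [146 144 145 143 140 140 164  95  75 119 121 123 123 121 124 122]
144 [144 142 141 141 140 140 119  93  74  72  73  74  71 114 119 122]
150 [145 143 145 138 139 140 136 115  82  67  64  71  72  67  68  67]
160 [239 240 240 241 241 241 242 232 199 113  77  73  73  70  73  69]
180 [243 242 243 244 244 244 243 231 195 105  77  71  74  75  73  75]
```

Call:
servo_tool(commands=[[[0,0,0],[0,0.1,0],0],[[0,0,0],[0,0.1,0],0],[[0,0,0],[0,0.1,0],0],[[0,0,0],[0,0.1,0],0],[[0,0,0],[0,0.1,0],0],[[0,0,0],[0,0.1,0],0],[[0,0,0],[0,0,0],0],[[0,0,0],[0,0,0],0]])

```text
clock: 8.15
tool_pos: [0.5149, 0.3766, 0.0571]
tcp_rot: [3.14, 0.001, 2.962]
wrist_force: [-0.0, 2.4, 4.1]
finger_gap: 0.0082
finger_force: 20.0
```

Run:
```python
from h import *
s=snap('wrist')
cv2.imwrite('pics/w4.png',cv2.resize(s['img'][90:190,190:323],None,fx=6,fy=6,interpolation=2))
st=robot.get_state(); print(st['tool_pos'],jig(st['tool_pos']),st['finger_gap'],st['finger_force'],st['wrist_force'])
g=cv2.cvtColor(s['img'],cv2.COLOR_BGR2GRAY)
print(proj(s,world(.0158,.05,.017)))
for r in (112,118,124,130,136): print(r,g[r,250:275])
for r in (141,144,150,160,180): print(r,g[r,250:275])
```

```text
[0.51485921 0.37657442 0.05707848] [ 13.01340598 -12.66110811] 0.008043997046687748 20.00194251537323 [0.27933658 1.37896231 6.11699685]
[256.68009316 120.72111843]
112 [255 255 255 255 255 149  31  34 240 255 255 255 255 255 255 255 255 255
 255 255 255 255 255 255 255]
118 [255 255 255 255 255 154  29  32 246 255 255 255 255 255 255 255 255 255
 255 255 255 255 255 255 255]
124 [255 255 255 255 255 148  32  31 247 255 255 255 255 255 255 255 255 255
 255 255 255 255 255 255 255]
130 [255 255 255 255 255 153  31  25 255 255 255 255 255 255 255 255 255 255
 255 255 255 255 255 255 255]
136 [120 120 122 121 122 121 122 123 120 120 120 122 118 121 121 120 119 122
 119 122 120 122 121 122 121]
141 [145 143 140 141 141 138 162  94  75 116 122 119 119 119 116 120 118 118
 119 118 120 122 115 120 120]
144 [144 142 141 141 140 138 124  90  76  72  76  72  77  70  75  76 114 120
 120 120 118 120 119 124 122]
150 [143 143 144 145 142 139 136 115  83  77  73  72  71  69  70  73  70  71
  73  71  73  70  73 115 119]
160 [240 238 239 240 240 240 242 234 192 106  78  71  68  71  68  69  70  70
  66  70  66  67  72  67  70]
180 [156 158 158 159 159 158 159 156 146  97  76  75  73  75  77  74  67  67
  72  73  72  69  71  71  72]
```

View pics/w4.png

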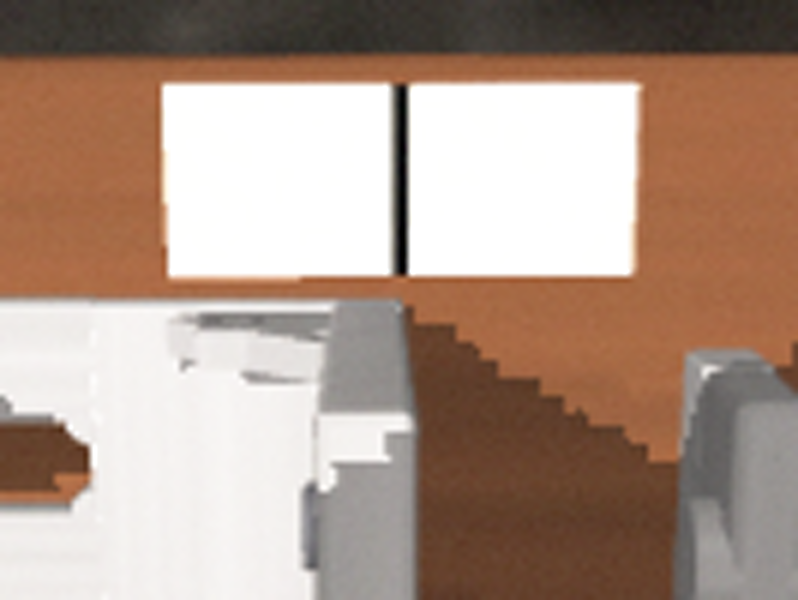

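The face's foot corner, at zoom column about 403, is within about 0.2 mm of the line at column 400.5 once parallax is allowed for. I will release, rise and move over to the lever.

Call:
servo_tool(commands=[[[0,0,0],[0,0,0],0.2],[[0,0,0],[0,0,0],0.2],[[0,0,0],[0,0,0],0.2],[[0,0,0],[0,0,-0.4],0.2],[[0,0,0],[0,0,-0.5],0.2],[[0,0,0],[0,0,-0.5],0.2],[[0,0,0],[0,0,-0.1],0],[[0,0,0],[0.22,-0.5,0],0],[[0,0,0],[0.22,-0.5,0],0],[[0,0,0],[0.22,-0.5,0],0],[[0,0,0],[0,-0.1,0],0],[[0,0,0],[0,0,0],0]])

```text
clock: 9.7
tool_pos: [0.4682, 0.3035, 0.1318]
tcp_rot: [3.141, 0.0, 2.961]
wrist_force: [0.1, -0.4, 0.1]
finger_gap: 0.0004
finger_force: 0.0
```

Run:
```python
from h import *
s=snap('wrist')
cv2.imwrite('pics/w5.png',s['img'])
st=robot.get_state(); print(st['tool_pos'],jig(st['tool_pos']),st['finger_gap'],st['finger_force'],st['wrist_force'])
print(proj(s,world(.0158,.05,.017)),proj(s,world(-.067,.0374,.0933)),proj(s,world(.0158,.04,.082)),proj(s,world(.0158,-.04,.082)))
```

```text
[0.46838375 0.30385279 0.13176695] [-66.76941302  20.2493186 ] 0.0004207637781976451 0.0 [-0.51693855  0.41823736  0.11783732]
[344.3937281  151.28215468] [252.6227821  189.26387608] [368.89325583 181.02316478] [358.35577604 279.76383972]
```

View pics/w5.png

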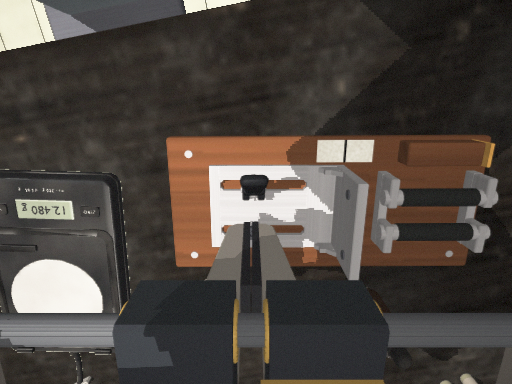

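The lever's tip is at (254,187), matching the predicted (253,189). The shut fingertips are just behind it at (252,222). I will descend and push it over along its arc.

Call:
servo_tool(commands=[[[0,0,0],[0,0,0.4],0],[[0,0,0],[0,0,0.4],0],[[0,0,0],[0.06,0,0],0],[[0,0,0],[0.07,0,0],0],[[0,0,0],[0.13,0.0,0.05],0],[[0,0,0],[0.13,0.0,0.05],0],[[0,0,0],[0.12,0.0,0.09],0],[[0,0,0],[0.12,0.0,0.09],0],[[0,0,0],[0,0,0],0]])

```text
clock: 10.88
tool_pos: [0.4357, 0.3087, 0.0771]
tcp_rot: [-3.141, -0.001, 2.962]
wrist_force: [-0.3, -0.4, 0.4]
finger_gap: 0.0007
finger_force: 0.0
```

Run:
```python
from h import *
s=snap('wrist','w6.png')
st=robot.get_state(); print(jig(st['tool_pos']),st['tool_pos'][2],st['wrist_force'])
```

```text
[-67.87460073  53.08189719] 0.07719921189293479 [0.71789983 0.00149833 0.16976443]
```

View pics/w6.png

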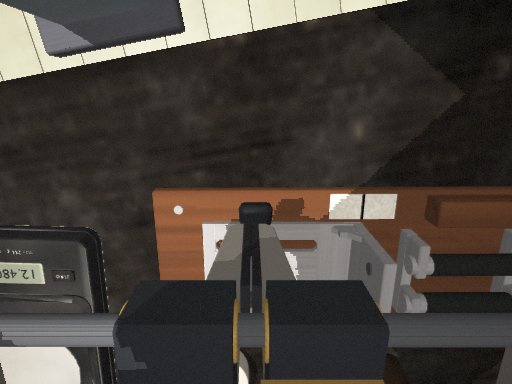

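The lever's end now leans out ahead of the fingertips at (255,213), so it is following. I will continue down to flat.

Call:
servo_tool(commands=[[[0,0,0],[0.085,0.01,0.1],0],[[0,0,0],[0.085,0.01,0.1],0],[[0,0,0],[0.056,0,0.11],0],[[0,0,0],[0.056,0,0.11],0],[[0,0,0],[0.03,0,0.1],0],[[0,0,0],[0.03,0,0.1],0],[[0,0,0],[0,0,0.06],0],[[0,0,0],[0,0,0.04],0],[[0,0,0],[0,0,0],0]])

```text
clock: 12.05
tool_pos: [0.4193, 0.3129, 0.0416]
tcp_rot: [-3.141, -0.001, 2.961]
wrist_force: [-4.6, -1.4, 6.2]
finger_gap: 0.0005
finger_force: 3.2
```

Call:
servo_tool(commands=[[[0,0,0],[0,0,0.03],0],[[0,0,0],[0,0,0],0]])

```text
clock: 12.3
tool_pos: [0.4194, 0.3129, 0.0411]
tcp_rot: [-3.141, -0.001, 2.961]
wrist_force: [-6.9, -3.5, 20.0]
finger_gap: 0.0003
finger_force: 10.1
```

Call:
servo_tool(commands=[[[0,0,0],[0,0,0.03],0],[[0,0,0],[0,0,0],0]])

```text
clock: 12.55
tool_pos: [0.4194, 0.313, 0.0406]
tcp_rot: [-3.142, -0.001, 2.961]
wrist_force: [-10.8, -5.5, 33.2]
finger_gap: 0.0003
finger_force: 16.9
```

The force now climbs steeply at z = 0.041, which is the end stop. I will rise straight up and check.

Call:
servo_tool(commands=[[[0,0,0],[0,0,-0.2],0],[[0,0,0],[0,0,-0.4],0],[[0,0,0],[0,0,-0.5],0],[[0,0,0],[0,0,-0.5],0],[[0,0,0],[-0.6,0.3,-0.5],0],[[0,0,0],[-0.6,0.4,0],0],[[0,0,0],[-0.6,0.5,0],0],[[0,0,0],[0,0.4,0],0],[[0,0,0],[0,0,0],0]])

```text
clock: 13.68
tool_pos: [0.5222, 0.3765, 0.143]
tcp_rot: [-3.141, -0.001, 2.963]
wrist_force: [0.6, 0.1, -0.3]
finger_gap: 0.0008
finger_force: 0.0
```

Run:
```python
from h import *
s=snap('wrist')
cv2.imwrite('pics/w7.png',cv2.resize(s['img'][50:250,80:346],None,fx=3,fy=3,interpolation=2))
st=robot.get_state(); print(jig(st['tool_pos']),st['tool_pos'][2],st['wrist_force'],s['eye'])
print(proj(s,world(.0158,.05,.017)),proj(s,world(-.067,.082,.041)),proj(s,world(.0158,.04,.022)),proj(s,world(.0158,.04,.082)))
```

```text
[ 13.24661976 -19.43308539] 0.14298122243229136 [-0.04722599  0.6454951  -0.32412202] [0.44381439 0.38924045 0.31388713]
[253.840093   104.85324359] [150.10440982  64.30343446] [253.86353989 116.65876038] [254.67634651 122.43470269]
```

View pics/w7.png

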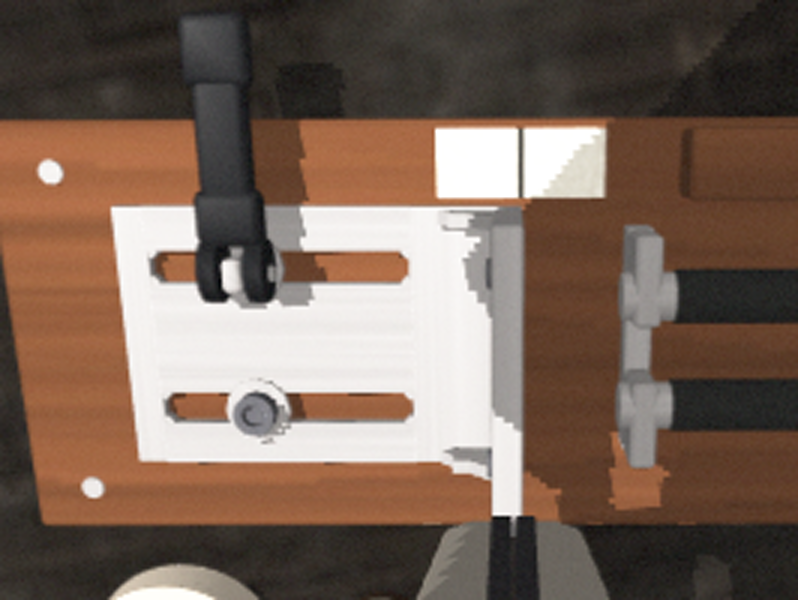

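The lever lies flat, with its end at (215,12), and points over the board's edge. The face's foot corner (about 522) lines up with the line (521). The arm touches nothing.

Run:
```python
from h import *
s=snap('wrist'); f=lambda a,b,z: meas(s,80+a/3-.33,50+b/3-.33,z)
print('lever tip (y~92)',f(213,12,.041),'line',f(521,165,.017),'face',f(522,207,.022),f(522,300,.082))
print(robot.finish_job())
```

```text
lever tip (y~92) [-66.91698699  90.2565375 ] line [14.30122255 50.58459733] face [14.5903168  38.67292961] [14.14177474 20.94781969]
the job is handed in; nothing more can be done
None
```

I set the stop's face level with the tape line (within about 0.3 mm by the wrist camera), pressed the cam lever flat to its end stop, let go of everything and handed the job in at about 14 s; the gripper stayed clear of the bottles and tape roll, though I took no final picture of them.

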